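# Lay a fence square flush on a deck board at the chalk mark

### The job

Lay the square on the brown deck board for marking out: fence standing flat on the bench with its blade-side face flush along the board's front edge, blade lying across the board, and the blade's outer edge on the white chalk mark. Let go of the square and leave the dispenser, the drill guide and the acrylic box where they are.

Things in the scene. Friction and masses are not known exactly. Their poses are not given: they have to be found in the camera images.
- square: Loose L square, 0.5 kg: blue fence bar 30 (x) x 140 (y) x 50 mm (z), steel blade 160 x 30 x 2.5 mm from its +x face (x 15 to 175, y 40 to 70 mm, underside 25 mm up). Origin: centre of the fence's underside. x along the blade, away from the fence; y along the fence to the blade end; z up. Starts upright. Grip across the fence's 30 mm, above 30 mm height, so a finger clears the board.
- face_left (a point): Point on the fence's +x (blade-side) face, 2 mm from its +y end, 12 mm above its underside: square frame (15, 68, 12) mm.
- face_right (a point): Point on the fence's +x (blade-side) face, 2 mm from its -y end, 12 mm above its underside: square frame (15, -68, 12) mm.
- blade_edge (a point): Point where the blade's outer edge (the long edge in line with the fence's +y end) meets the fence face, at the blade's underside: square frame (15, 70, 25) mm.
- board: Brown deck board screwed down flat on the bench, immovable: 140 (x) x 340 (y) x 23 mm (z). Origin: centre of its underside on the bench. Its front edge, the long one towards the robot, is the face x = -70 mm; its top is 23 mm above the bench.
- mark: White chalk line on top of the board, 60 mm long and 5 mm wide, square to the front edge. Origin: on the board's top at the front edge, middle of the line's width. x runs along the line away from the front edge, y along the board's edge (parallel to the board's y).
- dispenser: Bystander: round clear screw dispenser, 66 mm diameter, 115 mm tall, black plunger on top. Origin: centre of its underside.
- guide: Bystander: white plastic drill guide standing on the board's right (-y) end, foot 70 x 45 mm, 40 mm tall. Origin: centre of its underside.
- acrylic: Bystander: empty clear acrylic box, open at the top, 90 (x) x 140 (y) x 80 mm. Origin: centre of its underside.
Not all that is in view belongs to the job. Leave any yellow look-alike of the square alone.

How it is judged:
At the end, for the whole second after the job is handed in: Square released, at rest and upright (0.04 rad), its fence within 4 mm of the bench on the robot's side of the board, both ends of its blade-side face within 3 mm of the board's front edge, the blade's outer edge within 6 mm of the middle of the chalk mark (x of each of face_left, face_right in the frame of board above -0.073 m and x of square in the frame of board below -0.08 m and height (world z) of square below 0.004 m and angle between square's own z axis and vertical below 0.04 rad and y of blade_edge in the frame of mark between -0.006 and 0.006 m and linear speed of square below 0.01 m/s); the robot touches nothing.
It fails at once if the screw dispenser is moved by more than 20 mm from where it stood (distance of dispenser from where it was at the start of the episode above 0.02 m).
It fails at once if the drill guide is moved by more than 20 mm from where it stood (distance of guide from where it was at the start of the episode above 0.02 m).
It fails at once if the acrylic box is moved by more than 20 mm from where it stood (distance of acrylic from where it was at the start of the episode above 0.02 m).
It also fails if it takes over 35 s, if anything falls off the work surface, if the arm or the gripper's body presses on something with over 40 N, if the wrist force passes 120 N, or if a joint passes its speed limit or range.

### The arm

A 7-joint arm with a two-finger parallel gripper is mounted at the origin on the work surface. World frame = base frame: x ahead of the robot, y to its left, z up, the work surface at z = 0. Lengths are in m, angles in rad, forces in N, time in s.
With the tool pointing down it reaches from about 0.35 to 0.9 m from the base axis. Payload 8.1 kg.
Tool frame: the origin (TCP) lies between the finger pads; the fingertips stand 11 mm ahead of it and the grasp point (between the pads) lies 8 mm behind it; z points along the fingers, y is the line along which they close (so a half turn about z gives the same grasp; the last joint's range is limited). The gripper opens to 92 mm and grips with 3 to 60 N. Pads are 19 mm wide; open, the fingers measure 130 mm over their backs; the gripper's body (75 mm by 190 mm) begins 47 mm behind the grasp point.
Start: joints at [-1.208, 0.434, 0.025, 1.573, -0.012, 1.134, -0.075], TCP at [0.281, 0.558, 0.238] pointing down, gripper open.
Joint ranges: [-2.62, 2.62], [-0.44, 2.09], [-1.27, 1.32], [0.08, 2.57], [-1.32, 4.46], [0.12, 2], [-2.74, 2.74]. Speed limits (rad/s): [2.22, 2.22, 3.01, 3.01, 3.14, 3.14, 3.14].

### API

Orientations are given as a rotation vector (axis times angle).
In Python, from cell import observe, get_image, camera_params, sign_off gives the robot as it stands.
- The arm moves only by the shell command python3 -m pendant 'ROWS' [FORCE]. ROWS is JSON, one flat list of numbers, 7 for each row, row after row: the shift along the tool's x, y, z in m, then the turn, a rotation vector about the tool's x, y, z in rad, then the finger opening in m, from 0 to 0.0918. In form: [dx, dy, dz, rx, ry, rz, jaw, dx, dy, dz, rx, ry, rz, jaw, ...]. A call has 1 to 10 rows; each row shifts and turns the commanded pose from where the row before left it, along the tool's axes as they then stand; what a row does not reach is not made up. A row lasts 1/8 s, in which the tool goes at most 62.5 mm and 10.7 degrees, less where a joint would pass 70% of its speed; a pose out of reach is approached as far as the arm can. A call is refused whole if a number of a shift passes 0.0625 or a number of a turn 0.188, either way. A call with a gripper value outside its range is refused whole. The fingers move at their own pace and stop on an object; FORCE is the grip in N (left out, the last holds). Time passes only in rows, so rows that do not move let the fingers close. It gives the time, the measured TCP pose, the force, the opening and the grip force at its end, in the units of the state.
- observe(): the state, without advancing time (a new reading comes with each control period).
- get_image(name): name is "side" or "top" or "wrist"; returns the picture (480x640x3 uint8, red, green, blue); there is no depth.
- camera_params(name): a dict with "intrinsics" (3x3 intrinsics, pixels), "dist" ([k1, k2, p1, p2, k3] as OpenCV has them; the pictures are not rectified), "eye" and "rotation" of the camera in the world; the wrist camera has in their place "T_tool_cam" (4x4, takes a point from camera to tool coordinates, whose origin is the TCP and whose axes are the flange's). Camera axes: x right, y down, z forward; pixel columns grow to the right and rows downward; lengths in m; the calibration is good to about 2 mm. A picture is of the moment at which its call begins: read the wrist's pose just before it. camera_params takes no time and is no camera call.
- sign_off(): hands the job in; it is judged then, once.
The state is a dict: "clock": time; "joints": joint angles; "dq": joint speeds; "joint_efforts": joint torques, N m; "position": TCP position; "ee_rot": TCP orientation; "force": force on the tool from outside, world axes, zero at the start; "ft_torque": the same for the moment, N m; "width": opening from 0.0 (shut) to 1.0 (fully open); "gripper_force": force on a finger pad.
Only numpy, scipy, OpenCV 4.12 (cv2) and the standard library are available. Lean on these libraries where they do the work, as an engineer would, in place of code of your own. Each camera call takes 0.05 s, during which the arm holds its last target. There are 200 camera calls.

## Working session

There is one attempt and no reset: what is moved stays moved. The work goes in short steps, Python scripts to look and compute and a shell command to move; the robot and the scene stay as the last step left them, time stands still between calls to the robot, and variables do not carry over. Pictures are saved under pics/ and viewed, at most 10 in all, crops included, and the job is handed in when it is done.

```bash
mkdir -p pics; python3 - <<'E'
from cell import *
import cv2
s=observe(); print({k:s[k] for k in('clock','position','ee_rot','width')})
for n in('top','side'):
    im=get_image(n); cv2.imwrite(f'pics/{n}0.png',im[:,:,::-1]); print(n,camera_params(n))
print(camera_params('wrist'))
E
```

```text
{'clock': 0.0, 'position': array([0.28051319, 0.55796773, 0.23693956]), 'ee_rot': array([-7.25077846e-01, -3.05652105e+00,  2.41552704e-03]), 'width': 1.0025215655279}
top {'intrinsics': array([[528.3211097 ,   0.        , 313.42923675],
       [  0.        , 528.3211097 , 240.38639354],
       [  0.        ,   0.        ,   1.        ]]), 'dist': array([-0.15212926,  0.        ,  0.        ,  0.        ,  0.        ]), 'eye': array([0.35456682, 0.01078094, 1.18891374]), 'rotation': array([-2.19178924,  2.13074978, -0.06956071])}
side {'intrinsics': array([[593.91465383,   0.        , 317.83495154],
       [  0.        , 593.91465383, 239.81018475],
       [  0.        ,   0.        ,   1.        ]]), 'dist': array([-0.16610362,  0.        ,  0.        ,  0.        ,  0.        ]), 'eye': array([-0.23302018,  1.28272834,  0.85807928]), 'rotation': array([-0.62985975,  2.44669557, -1.42488735])}
{'intrinsics': array([[428.83942013,   0.        , 317.47308814],
       [  0.        , 428.83942013, 239.24799232],
       [  0.        ,   0.        ,   1.        ]]), 'dist': array([0.01290769, 0.        , 0.        , 0.        , 0.        ]), 'T_tool_cam': array([[-5.34392883e-05, -9.51353516e-01, -3.08101419e-01,
         8.38064450e-02],
       [ 9.99999959e-01,  3.62717992e-05, -2.85446883e-04,
         1.08372071e-03],
       [ 2.82736288e-04, -3.08101422e-01,  9.51353475e-01,
        -1.46846740e-01],
       [ 0.00000000e+00,  0.00000000e+00,  0.00000000e+00,
         1.00000000e+00]])}
```

View pics/top0.png

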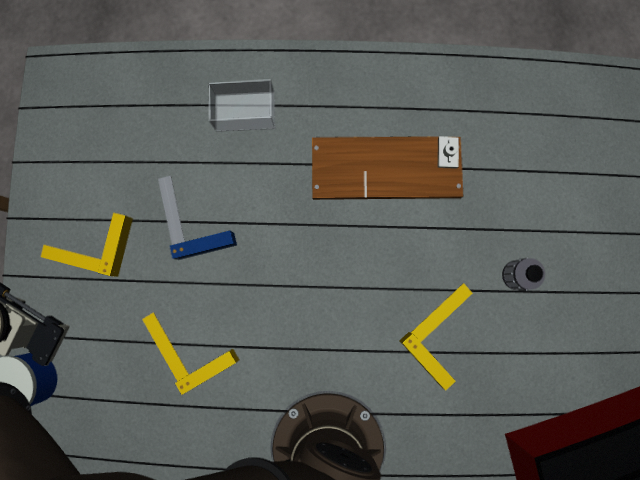

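View pics/side0.png

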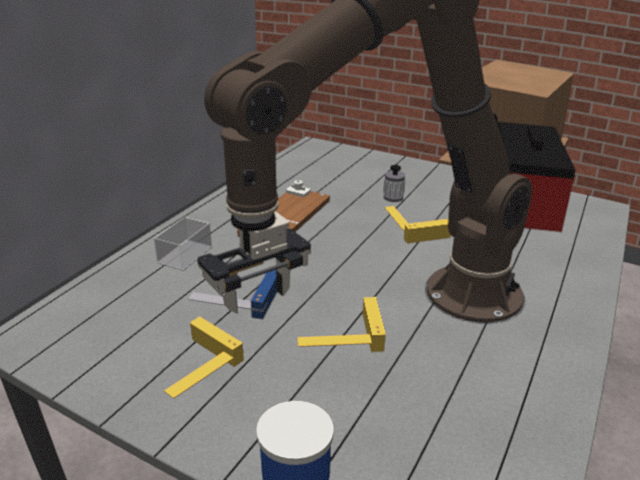

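Top view: the blue-fence square spans about (170,258)–(237,232), with its steel blade tip at (165,177). The yellow look-alikes are at (100,250), (190,360) and (430,340). Only the blue/steel one fits the description. The board's corners are at about (313,137)–(463,198), and the mark runs (365,171)–(366,198). Next: measure, and confirm in a crop.

```bash
cat > h.py <<'E'
import numpy as np, cv2
from cell import *
from scipy.spatial.transform import Rotation as R
def cam(n,s=None):
    c=camera_params(n); K,d=c['intrinsics'],c['dist']
    if n=='wrist':
        T=np.eye(4);T[:3,:3]=R.from_rotvec(s['ee_rot']).as_matrix();T[:3,3]=s['position'];T=T@c['T_tool_cam']
        return K,d,T[:3,3],T[:3,:3]
    return K,d,c['eye'],R.from_rotvec(c['rotation']).as_matrix()
def cast(C,px,z):
    K,d,e,M=C
    u=cv2.undistortPoints(np.array(px,float).reshape(-1,1,2),K,d)[:,0]
    r=np.c_[u,np.ones(len(u))]@M.T
    return (e+r*((z-e[2])/r[:,2])[:,None])[:,:2]
E
python3 - <<'E'
from h import *
im=cv2.imread('pics/top0.png'); C=cam('top'); hsv=cv2.cvtColor(im,cv2.COLOR_BGR2HSV)
b=cv2.inRange(hsv,(105,120,40),(125,255,255)); b[:,:120]=0; b[300:]=0
v=hsv[...,2][b>0]; print('blueV',np.percentile(v,[5,25,50,75,95]))
def rect(m,z,name):
    ct=max(cv2.findContours(m,0,cv2.CHAIN_APPROX_NONE)[0],key=cv2.contourArea)
    bx=cv2.boxPoints(cv2.minAreaRect(ct)); w=cast(C,bx,z); print(name,bx.round(1).tolist(),w.round(4).tolist(),[round(float(np.linalg.norm(w[i]-w[i-1])),4) for i in range(4)])
rect(b,.05,'fence all')
t=((b>0)&(hsv[...,2]>np.percentile(v,50)*.85)).astype(np.uint8)*255; rect(t,.05,'fence top')
w=cv2.inRange(hsv,(5,90,60),(20,255,255)); w[:,:300]=0;w[:,470:]=0; w[210:]=0;w[:120]=0
w=cv2.morphologyEx(w,cv2.MORPH_CLOSE,np.ones((7,7))); rect(w,.023,'board')
mk=cv2.inRange(hsv,(0,0,170),(180,70,255)); mk[:,:350]=0;mk[:,385:]=0;mk[:160]=0;mk[205:]=0; rect(mk,.023,'mark')
c1=cv2.resize(im[165:270,145:250],None,fx=5.5,fy=5.5,interpolation=cv2.INTER_CUBIC)
cv2.imwrite('pics/crop1.png',c1)
E
```

```text
blueV [ 90. 101. 103. 104. 106.]
fence all [[169.10000610351562, 245.1999969482422], [230.5, 229.89999389648438], [233.8000030517578, 243.10000610351562], [172.39999389648438, 258.3999938964844]] [[0.4394, 0.3614], [0.4769, 0.2255], [0.4482, 0.2169], [0.4105, 0.3524]] [0.0302, 0.141, 0.0299, 0.1406]
fence top [[169.10000610351562, 245.1999969482422], [229.3000030517578, 230.1999969482422], [232.5, 242.89999389648438], [172.1999969482422, 257.8999938964844]] [[0.4394, 0.3614], [0.4762, 0.2281], [0.4485, 0.2198], [0.4116, 0.3527]] [0.0291, 0.1383, 0.0289, 0.1379]
board [[311.5, 137.0], [461.70001220703125, 135.6999969482422], [462.20001220703125, 196.0], [312.0, 197.39999389648438]] [[0.6967, 0.0556], [0.7104, -0.2874], [0.5703, -0.2874], [0.5576, 0.0502]] [0.1392, 0.3433, 0.1401, 0.3378]
mark [[365.0, 196.0], [365.0, 171.0], [366.0, 171.0], [366.0, 196.0]] [[0.5638, -0.0681], [0.6209, -0.0672], [0.6209, -0.0694], [0.5639, -0.0704]] [0.0022, 0.057, 0.0022, 0.057]
```

View pics/crop1.png

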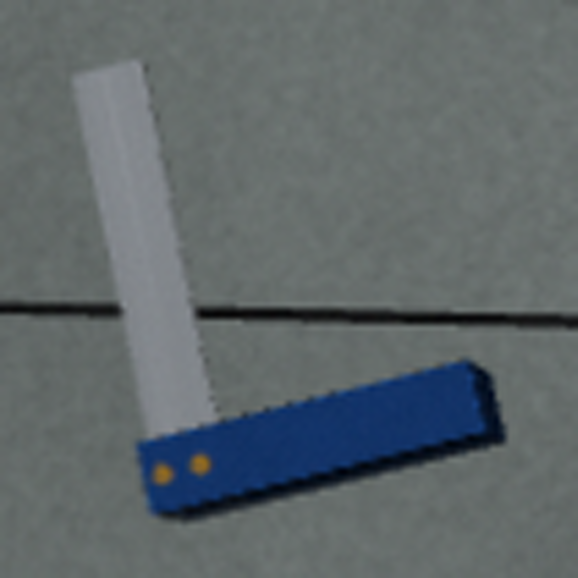

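The crop confirms it: blue fence with two orange rivets, grey blade, next to no other piece. The fence measures 30×140 mm at 50 mm height, and the board 140×340 mm. Next is the hover move above the fence.

```bash
cat >> h.py <<'E'
def togo(s,xy,z,yaw):
    """shift (tool axes) and turn for tool down, y axis along +-yaw dir"""
    M=R.from_rotvec(s['ee_rot']).as_matrix(); best=None
    for sg in(1,-1):
        y=sg*np.array([np.cos(yaw),np.sin(yaw),0]);zz=np.array([0,0,-1.]);G=np.c_[np.cross(y,zz),y,zz]
        r=R.from_matrix(M.T@G).as_rotvec()
        if best is None or np.linalg.norm(r)<np.linalg.norm(best): best=r
    print('shift tool',(M.T@(np.r_[xy,z]-s['position'])).round(4),'turn',best.round(4))
    print('tool axes x',M[:,0].round(3),'y',M[:,1].round(3),'joints',s['joints'].round(2))
E
python3 - <<'E'
from h import *
s=observe(); a=np.radians(15.4); togo(s,[.4437-.0027,.289+.01],.237,a)
E
```

```text
shift tool [-0.2597 -0.1593  0.0003] turn [-1.300e-03  7.000e-04  8.361e-01]
tool axes x [-0.893  0.449 -0.   ] y [ 0.449  0.893 -0.001] joints [-1.21  0.44  0.02  1.57 -0.01  1.13 -0.08]
```

```bash
python3 -m pendant '[-0.0325,-0.02,0,0,0,0,0.09,-0.0325,-0.02,0,0,0,0,0.09,-0.0325,-0.02,0,0,0,0,0.09,-0.0325,-0.02,0,0,0,0,0.09,-0.0325,-0.02,0,0,0,0,0.09,-0.0325,-0.02,0,0,0,0,0.09,-0.0325,-0.02,0,0,0,0,0.09,-0.0325,-0.02,0,0,0,0,0.09]' && python3 -m pendant '[0,0,0,0,0,0.14,0.09,0,0,0,0,0,0.14,0.09,0,0,0,0,0,0.14,0.09,0,0,0,0,0,0.14,0.09,0,0,0,0,0,0.14,0.09,0,0,0,0,0,0.136,0.09,0,0,0,0,0,0,0.09]'
python3 - <<'E'
from h import *
s=observe(); im=get_image('wrist')[:,:,::-1]; cv2.imwrite('pics/w1.png',im); C=cam('wrist',s)
hsv=cv2.cvtColor(im.copy(),cv2.COLOR_BGR2HSV); b=cv2.inRange(hsv,(105,120,40),(125,255,255))
v=hsv[...,2][b>0]; print(np.percentile(v,[5,25,50,75,95]))
for n,m in(('all',b),('top',((b>0)&(hsv[...,2]>np.percentile(v,60)*.85)).astype(np.uint8)*255)):
    ct=max(cv2.findContours(m,0,cv2.CHAIN_APPROX_NONE)[0],key=cv2.contourArea)
    w=cast(C,ct[:,0],.05); (c,sz,a)=cv2.minAreaRect((w*1000).astype(np.float32)); print(n,c,sz,a)
togo(s,[.441,.299],.237,np.radians(15.4))
E
```

```text
clock: 1.1
position: [0.4415, 0.2974, 0.2375]
ee_rot: [-0.725, -3.056, 0.001]
force: [0.7, -0.1, -1.0]
width: 0.977
gripper_force: 0.0
clock: 1.98
position: [0.4409, 0.2986, 0.2375]
ee_rot: [-1.902, -2.5, 0.001]
force: [-0.2, 0.2, -0.7]
width: 0.977
gripper_force: 0.0
[126. 128. 129. 130. 132.]
all (445.2888488769531, 292.341064453125) (29.315942764282227, 139.088134765625) 15.458723068237305
top (445.57177734375, 291.65814208984375) (29.15879249572754, 137.61744689941406) 15.471380233764648
shift tool [0.0004 0.0002 0.0005] turn [-0.0005  0.0004  0.001 ]
tool axes x [-0.267  0.964 -0.   ] y [ 0.964  0.267 -0.001] joints [-0.91  0.28  0.27  1.82 -0.09  1.05 -0.33]
```

View pics/w1.png

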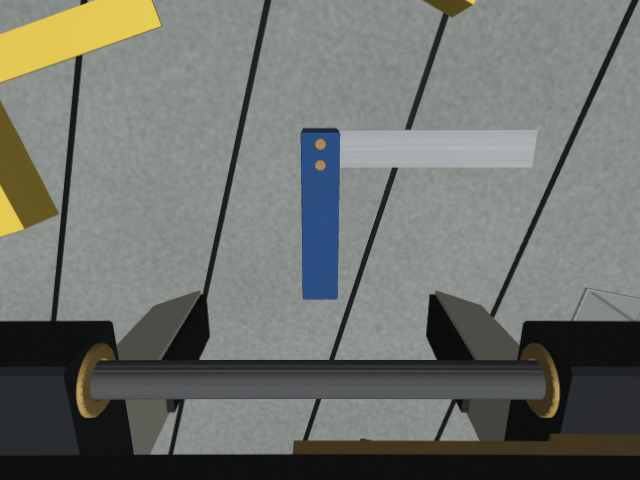

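The wrist view shows the fence at (303–340, 130–298), centred between the fingers, with the blade to the right. It agrees with the top view to 3 mm. Going down to TCP z 0.043 (tips at 32 mm) and gripping.

```bash
python3 -m pendant '[-0.0025,0.0025,0.035,0,0,0,0.09,0,0,0.035,0,0,0,0.09,0,0,0.035,0,0,0,0.09,0,0,0.035,0,0,0,0.09,0,0,0.03,0,0,0,0.09,0,0,0.025,0,0,0,0.09,0,0,0,0,0,0,0.09]' && python3 -m pendant '[0,0,0,0,0,0,0.025,0,0,0,0,0,0,0.02,0,0,0,0,0,0,0.02,0,0,0,0,0,0,0.02,0,0,0,0,0,0,0.02,0,0,0,0,0,0,0.02]' 35
```

```text
clock: 2.9
position: [0.4431, 0.2961, 0.0412]
ee_rot: [-1.9, -2.501, 0.006]
force: [-0.5, 0.8, -0.2]
width: 0.977
gripper_force: 0.0
clock: 3.65
position: [0.4442, 0.2969, 0.0427]
ee_rot: [-1.903, -2.499, 0.0]
force: [0.0, 1.0, 0.7]
width: 0.375
gripper_force: 0.0
```

```bash
python3 -m pendant '[0,0,0,0,0,0,0.02,0,0,0,0,0,0,0.02,0,0,0,0,0,0,0.02]' 35 && python3 -m pendant '[0,0,-0.02,0,0,0,0.02,0,0,-0.03,0,0,0,0.02,0,0,-0.03,0,0,0,0.02,0,0,-0.03,0,0,0,0.02,0,0,-0.03,0,0,0,0.02,0,0,-0.02,0,0,0,0.02,0,0,0,0,0,0,0.02]'
python3 - <<'E'
from h import *
s=observe()
# target square pose -> TCP (tcp at fence y=+5 mm), coarse, 40 mm short of the edge
yaw=np.radians(2.2);x=np.array([np.cos(yaw),np.sin(yaw)]);y=np.array([-x[1],x[0]])
t=np.array([.563,-.0692])-.016*x-.070*y; print(t)
togo(s,t-.05*x+.005*y,.20,yaw)
E
```

```text
clock: 4.03
position: [0.444, 0.2969, 0.0427]
ee_rot: [-1.903, -2.499, 0.001]
force: [-1.5, 0.6, 0.7]
width: 0.325
gripper_force: 34.9
clock: 4.9
position: [0.4446, 0.2972, 0.2034]
ee_rot: [1.904, 2.499, 0.003]
force: [-0.0, 0.1, -5.4]
width: 0.319
gripper_force: 34.9
[ 0.54969894 -0.13976261]
shift tool [-0.4329 -0.0623  0.0029] turn [ 0.0016 -0.0011  0.2304]
tool axes x [-0.266  0.964  0.001] y [0.964 0.266 0.002] joints [-0.9   0.32  0.27  1.86 -0.1   0.97 -0.31]
```

```bash
python3 -m pendant '[-0.03,-0.005,0,0,0,0,0.02,-0.045,-0.006,0,0,0,0,0.02,-0.05,-0.007,0,0,0,0,0.02,-0.05,-0.007,0,0,0,0,0.02,-0.05,-0.007,0,0,0,0,0.02,-0.05,-0.007,0,0,0,0,0.02,-0.05,-0.007,0,0,0,0,0.02,-0.045,-0.006,0,0,0,0,0.02,-0.035,-0.006,0,0,0,0,0.02,-0.028,-0.004,0,0,0,0,0.02]' && python3 -m pendant '[0,0,0,0,0,0.075,0.02,0,0,0,0,0,0.08,0.02,0,0,0,0,0,0.075,0.02,0,0,0,0,0,0,0.02,0,0,0,0,0,0,0.02]'
python3 - <<'E'
from h import *
s=observe(); im=get_image('wrist')[:,:,::-1].copy(); cv2.imwrite('pics/w2.png',im); print(s['position'],s['width'])
togo(s,s['position'][:2],s['position'][2],np.radians(2.2))
C=cam('wrist',s); hsv=cv2.cvtColor(im,cv2.COLOR_BGR2HSV)
b=cv2.inRange(hsv,(105,120,40),(125,255,255)); ct=max(cv2.findContours(b,0,cv2.CHAIN_APPROX_NONE)[0],key=cv2.contourArea)
w=cast(C,ct[:,0],s['position'][2]+.007); print('fence',cv2.minAreaRect((w*1000).astype(np.float32)))
mk=cv2.inRange(hsv,(0,0,170),(180,60,255)); 
n,l,st,cc=cv2.connectedComponentsWithStats(mk)
print([(st[i].tolist(),cast(C,[cc[i]],.023).round(4).tolist()) for i in range(1,n) if st[i,4]>60])
E
```

```text
clock: 6.15
position: [0.4984, -0.1387, 0.2011]
ee_rot: [-1.904, -2.496, 0.003]
force: [0.2, 0.4, -5.8]
width: 0.324
gripper_force: 34.9
clock: 6.78
position: [0.499, -0.1368, 0.2019]
ee_rot: [-2.175, -2.266, 0.001]
force: [0.1, 0.5, -5.1]
width: 0.32
gripper_force: 34.9
[ 0.4990392  -0.13682206  0.20193484] 0.3196423214613099
shift tool [0. 0. 0.] turn [-0.0013 -0.      0.0023]
tool axes x [-0.041  0.999  0.   ] y [ 0.999  0.041 -0.001] joints [-0.24  0.31  0.52  1.91 -0.19  0.97  0.41]
fence ((498.3642578125, -105.99330139160156), (29.924549102783203, 77.49984741210938), 2.352607250213623)
[([0, 0, 156, 325, 31678], [[0.3177, -0.0952]]), ([138, 0, 185, 320, 35944], [[0.4254, -0.086]]), ([326, 0, 84, 155, 9698], [[0.531, -0.0393]]), ([594, 0, 46, 155, 3467], [[0.7137, -0.0416]]), ([408, 123, 83, 8, 657], [[0.5929, -0.0667]]), ([357, 156, 283, 205, 28761], [[0.6503, -0.1357]]), ([614, 272, 14, 14, 68], [[0.7506, -0.1823]]), ([0, 277, 92, 83, 2930], [[0.266, -0.247]]), ([618, 286, 22, 74, 719], [[0.7713, -0.2301]]), ([614, 288, 14, 15, 68], [[0.7524, -0.1964]]), ([24, 400, 66, 54, 2457], [[0.2675, -0.3496]]), ([356, 400, 20, 40, 399], [[0.5511, -0.3354]]), ([550, 400, 48, 54, 1372], [[0.7416, -0.3251]]), ([603, 400, 24, 20, 231], [[0.7757, -0.3077]]), ([10, 404, 17, 48, 281], [[0.232, -0.3497]]), ([260, 408, 20, 32, 277], [[0.4642, -0.3405]]), ([601, 420, 16, 34, 229], [[0.7778, -0.3377]])]
```

View pics/w2.png

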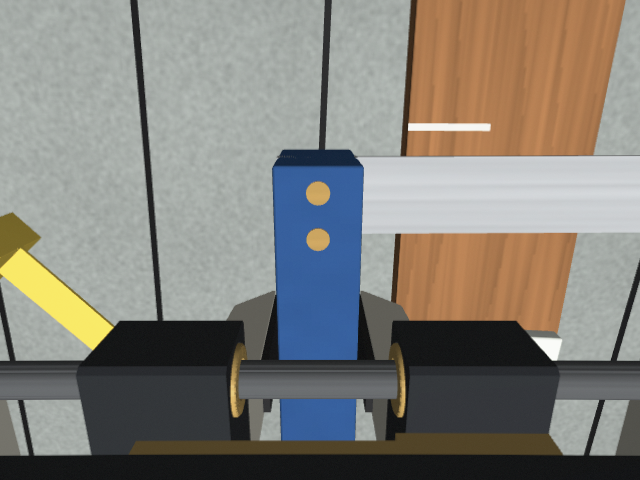

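The wrist view shows the square held straight: blade's outer edge near row 155, the mark at (408–491, 127), the board's front edge near column 412 at the top and 398 at row 300. Now precise values.

```bash
cat > meas.py <<'E'
from h import *
def meas(s,im,mr):
    C=cam('wrist',s); z0=s['position'][2]-.0427
    hsv=cv2.cvtColor(im,cv2.COLOR_BGR2HSV)
    br=cv2.inRange(hsv,(5,90,110),(20,255,255))
    p=[(np.argmax(br[r]>0)-.5,r) for r in mr if br[r].any()]
    w=cast(C,p,.023); c,res,*_=np.polyfit(w[:,1],w[:,0],1,full=True)
    print('front edge x = %.4f + %.4f*y'%(c[1],c[0]),'yaw',np.degrees(np.arctan(-c[0])).round(2),'rms',np.sqrt(res/len(w)))
    return C,z0,hsv,c
E
python3 - <<'E'
from meas import *
im=cv2.imread('pics/w2.png'); s=observe()
C,z0,hsv,c=meas(s,im,list(range(5,115,3))+list(range(240,315,3)))
mk=cast(C,[(408,127),(491,127)],.023); print('mark',mk)
# blade outer edge: top of bright grey at cols
g=cv2.cvtColor(im,cv2.COLOR_BGR2GRAY).astype(int)
e=[]
for u in range(420,560,5):
    col=g[140:175,u]; e.append((u,140+np.argmax(np.diff(col))+.5))
w=cast(C,e,z0+.0275); q=np.polyfit(w[:,0],w[:,1],1); print('blade edge y=%.4f+%.4f x'%(q[1],q[0]),np.std(w[:,1]-np.polyval(q,w[:,0])))
b=cv2.inRange(hsv,(105,120,100),(125,255,255))
rows=range(180,300,5); L=[];Rr=[]
for r in rows:
    i=np.where(b[r])[0]; L.append((i.min()-.5,r)); Rr.append((i.max()+.5,r))
for n,e in(('L',L),('R',Rr)):
    w=cast(C,e,z0+.05); f=np.polyfit(w[:,1],w[:,0],1); print(n,'fence x = %.4f + %.4f y'%(f[1],f[0]),'yaw',np.degrees(np.arctan(-f[0])))
xf=np.polyval(f,-.105); print('face x at y=-.105',xf,'board edge there',np.polyval(c,-.105))
ym=mk[0,1]; yb=np.polyval(q,xf); print('mark y front',ym,'blade edge y at face',yb)
yaw=np.arctan(-c[0]); x=np.array([np.cos(yaw),np.sin(yaw)]);y=np.array([-x[1],x[0]])
edge=np.array([np.polyval(c,ym),ym]); be=np.array([xf,yb]); d=edge-be
print('to go along board x',d@x,'board y',d@y, 'tool z frame'); togo(s,s['position'][:2],.0427,yaw)
E
```

```text
front edge x = 0.5604 + 0.0096*y yaw -0.55 rms [0.0177175]
mark [[ 0.56347387 -0.06827141]
 [ 0.62428252 -0.06593765]]
blade edge y=-0.0969+0.0489 x 9.303883599835165e-05
L fence x = 0.4795 + -0.0400 y yaw 2.2888075597856306
R fence x = 0.5089 + -0.0412 y yaw 2.3595462383223498
face x at y=-.105 0.513266894142236 board edge there 0.5593911386619979
mark y front -0.06827140863854393 blade edge y at face -0.07180060545850156
to go along board x 0.04644143655656853 board y 0.0039760738953883564 tool z frame
shift tool [-0.000e+00  1.000e-04  1.595e-01] turn [-0.0009 -0.      0.05  ]
tool axes x [-0.04   0.999  0.   ] y [ 0.999  0.04  -0.001] joints [-0.24  0.31  0.52  1.91 -0.19  0.97  0.41]
```

```bash
sed -i 's/    br=cv2.inRange.*/&; br[:,:385]=0/' meas.py; python3 - <<'E'
from meas import *
im=cv2.imread('pics/w2.png'); s=observe()
C,z0,hsv,c=meas(s,im,list(range(5,115,3))+list(range(240,312,3)))
yaw=np.arctan(-c[0]); x=np.array([np.cos(yaw),np.sin(yaw)]);y=np.array([-x[1],x[0]])
m=cast(C,[(408,127)],.023)[0]; edge=np.array([np.polyval(c,m[1]),m[1]]); be=np.array([.5089-.0412*-.0718,-.0718]); print(edge,be,'go',(edge-be)@x,(edge-be)@y)
togo(s,s['position'][:2],.0427,yaw)
E
```

```text
front edge x = 0.5608 + -0.0379*y yaw 2.17 rms [0.00108519]
[ 0.56334435 -0.06827141] [ 0.51185816 -0.0718    ] go 0.05158290402455807 0.0015755459152587091
shift tool [-0.000e+00  1.000e-04  1.595e-01] turn [-0.0009 -0.      0.0025]
tool axes x [-0.04   0.999  0.   ] y [ 0.999  0.04  -0.001] joints [-0.24  0.31  0.52  1.91 -0.19  0.97  0.41]
```

```bash
python3 -m pendant '[0.0015,0,0.02,0,0,0,0.02,0,0,0.03,0,0,0,0.02,0,0,0.03,0,0,0,0.02,0,0,0.03,0,0,0,0.02,0,0,0.025,0,0,0,0.02,0,0,0.015,0,0,0,0.02,0,0.02,0,0,0,0.002,0.02,0,0.02,0,0,0,0,0.02,0,0,0,0,0,0,0.02,0,0,0,0,0,0,0.02]'
python3 - <<'E'
from h import *
s=observe(); im=get_image('wrist')[:,:,::-1].copy(); cv2.imwrite('pics/w3.png',im); np.savez('w3.npz',p=s['position'],r=s['ee_rot'])
E
```

```text
clock: 8.07
position: [0.5389, -0.134, 0.0527]
ee_rot: [-2.18, -2.262, 0.0]
force: [-0.6, -0.6, -5.3]
width: 0.323
gripper_force: 34.9
```

View pics/w3.png

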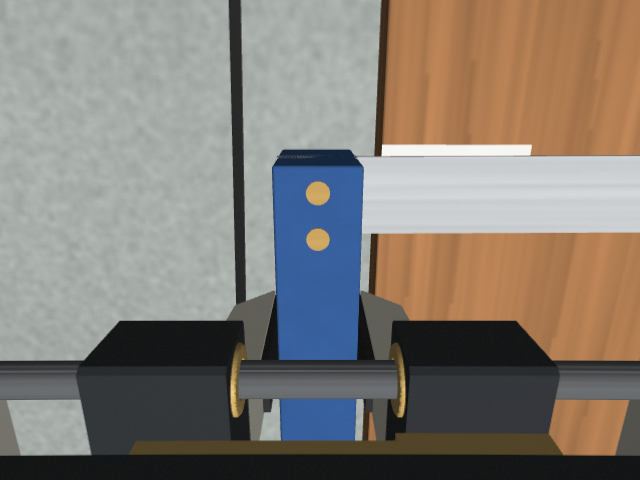

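The low view shows the mark at (381–532, rows 145–156) just above the blade edge (row ~156), and the board's front edge at columns 386–370. Casting the edges again.

```bash
python3 - <<'E'
from meas import *
im=cv2.imread('pics/w3.png'); d=np.load('w3.npz'); s=dict(position=d['p'],ee_rot=d['r'])
sed=None
hsv=cv2.cvtColor(im,cv2.COLOR_BGR2HSV); C=cam('wrist',s); z0=s['position'][2]-.0427
br=cv2.inRange(hsv,(5,90,110),(20,255,255)); br[:,:364]=0
p=[(np.argmax(br[r]>0)-.5,r) for r in list(range(5,140,3))+list(range(240,285,3))]
w=cast(C,p,.023); c=np.polyfit(w[:,1],w[:,0],1); print('edge',c,'yaw',np.degrees(np.arctan(-c[0])),np.std(w[:,0]-np.polyval(c,w[:,1])))
yaw=np.arctan(-c[0]); x=np.array([np.cos(yaw),np.sin(yaw)]);y=np.array([-x[1],x[0]])
g=cv2.cvtColor(im,cv2.COLOR_BGR2GRAY).astype(int); print('cols 400,480:',g[140:165,400],g[140:165,480])
mt=cast(C,[(u,140+np.argmax(np.diff(g[140:150,u]))+.5) for u in range(395,520,5)],.023)
be=cast(C,[(u,150+np.argmax(np.abs(np.diff(g[150:165,u])))+.5) for u in range(545,620,5)],z0+.0275)
print('mark far edge along y',(mt@y).mean(),'-> centre',(mt@y).mean()-.0025,'blade edge',(be@y).mean(),np.ptp(be@y))
b=cv2.inRange(hsv,(105,120,100),(125,255,255))
f=cast(C,[(np.where(b[r])[0].max()+.5,r) for r in range(180,290,5)],z0+.05); k=np.polyfit(f[:,1],f[:,0],1)
print('fence yaw',np.degrees(np.arctan(-k[0])),'gap x',np.polyval(c,-.1)-np.polyval(k,-.1))
togo(s,s['position'][:2],.0427,yaw)
E
```

```text
edge [-0.03410266  0.56067913] yaw 1.9531812964727968 0.0001141321987193741
cols 400,480: [141 142 142 142 183 236 247 247 247 247 246 246 246 246 246 229 147 187
 204 203 203 202 202 202 203] [137 137 138 138 170 230 246 247 247 246 246 246 246 246 246 221 172 209
 206 204 204 204 203 203 202]
mark far edge along y -0.08440087726296269 -> centre -0.0869008772629627 blade edge -0.08702878465813582 2.798672125672863e-06
fence yaw 2.1350780576742068 gap x 0.01107736019998884
shift tool [-0.    0.    0.01] turn [-0.0004 -0.0001  0.003 ]Traceback (most recent call last):
  File "<stdin>", line 16, in <module>
  File "h.py", line 23, in togo
    print('tool axes x',M[:,0].round(3),'y',M[:,1].round(3),'joints',s['joints'].round(2))
                                                                     ~^^^^^^^^^^
KeyError: 'joints'
```

Blade is on the mark within 0.2 mm and the gap to the edge is 11 mm. Lower to about 1.5 mm, then slide forward gently.

```bash
python3 -m pendant '[0,0,0.0045,0,0,0,0.02,0,0,0.004,0,0,0,0.02,0,0.004,0,0,0,0.002,0.02,0,0.004,0,0,0,0,0.02,0,0.0015,0,0,0,0,0.02,0,0,0,0,0,0,0.02,0,0,0,0,0,0,0.02]'; python3 -m pendant '[0,0.001,0,0,0,0,0.02,0,0.001,0,0,0,0,0.02,0,0,0,0,0,0,0.02]'
```

```text
clock: 9.0
position: [0.5488, -0.1336, 0.0443]
ee_rot: [-2.182, -2.26, 0.0]
force: [0.3, -0.9, -5.3]
width: 0.323
gripper_force: 34.9
clock: 9.38
position: [0.55, -0.1336, 0.044]
ee_rot: [-2.182, -2.259, 0.001]
force: [-4.0, 0.4, -2.5]
width: 0.324
gripper_force: 34.9
```

Contact at the edge (-4 N). Press a touch more, set down.

```bash
python3 -m pendant '[0,0.001,0,0,0,0,0.02,0,0,0.001,0,0,0,0.02,0,0,0.001,0,0,0,0.02,0,0,0,0,0,0,0.02]'
python3 - <<'E'
from h import *
im=get_image('wrist')[:,:,::-1]; cv2.imwrite('pics/w4.png',im)
E
```

```text
clock: 9.88
position: [0.55, -0.1336, 0.0427]
ee_rot: [-2.181, -2.257, 0.002]
force: [-12.1, 0.9, 10.7]
width: 0.325
gripper_force: 35.0
```

View pics/w4.png

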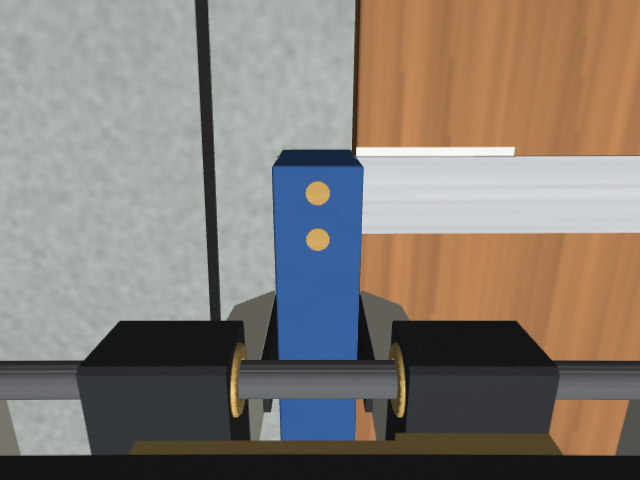

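The fence is flush at column ~357 against the board's edge, the blade edge is within the mark's rows (147–157), and force readings confirm contact with bench and edge. Easing the load slightly and releasing.

```bash
python3 -m pendant '[0,-0.001,-0.0005,0,0,0,0.02,0,0,0,0,0,0,0.05,0,0,0,0,0,0,0.06,0,0,0,0,0,0,0.07,0,0,0,0,0,0,0.07,0,0,0,0,0,0,0.07]'; python3 -m pendant '[0,0,-0.01,0,0,0,0.07,0,0,-0.03,0,0,0,0.07,0,0,-0.04,0,0,0,0.07,0,0,-0.04,0,0,0,0.07,0,0,-0.03,0,0,0,0.07,0,0,0,0,0,0,0.07,0,0,0,0,0,0,0.07]'
python3 - <<'E'
from h import *
s=observe(); im=get_image('wrist')[:,:,::-1].copy(); cv2.imwrite('pics/w5.png',im); np.savez('w5.npz',p=s['position'],r=s['ee_rot'])
E
```

```text
clock: 10.68
position: [0.551, -0.1336, 0.0428]
ee_rot: [2.182, 2.26, 0.0]
force: [-0.8, 0.1, -0.6]
width: 0.754
gripper_force: 0.0
clock: 11.55
position: [0.5506, -0.1333, 0.1925]
ee_rot: [-2.182, -2.26, -0.0]
force: [0.4, 0.1, 0.1]
width: 0.762
gripper_force: 0.0
```

View pics/w5.png

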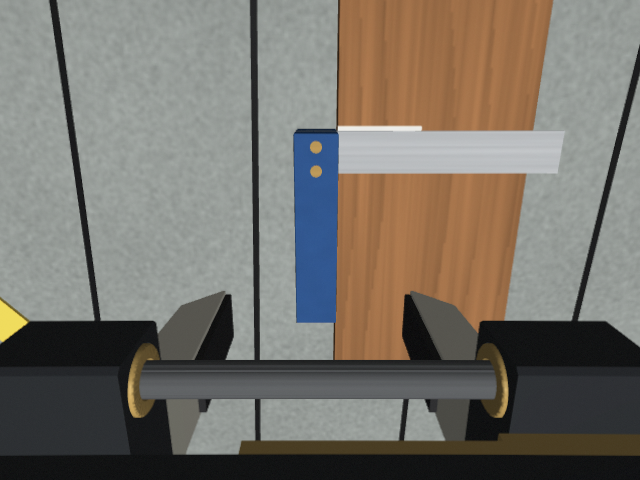

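The square is released. It lies along the board's edge (column ~337), with the blade's edge (row ~131) on the mark (rows 126–131 visible). Last numeric check.

```bash
python3 - <<'E'
from h import *
im=cv2.imread('pics/w5.png'); d=np.load('w5.npz'); C=cam('wrist',dict(position=d['p'],ee_rot=d['r']))
hsv=cv2.cvtColor(im,cv2.COLOR_BGR2HSV); g=cv2.cvtColor(im,cv2.COLOR_BGR2GRAY).astype(int)
br=cv2.inRange(hsv,(5,90,110),(20,255,255)); br[:,:328]=0
w=cast(C,[(np.argmax(br[r]>0)-.5,r) for r in list(range(5,120,3))+list(range(326,350,3))],.023); c=np.polyfit(w[:,1],w[:,0],1); yaw=np.arctan(-c[0])
y=np.array([-np.sin(yaw),np.cos(yaw)])
b=cv2.inRange(hsv,(105,120,80),(125,255,255))
f=cast(C,[(np.where(b[r])[0].max()+.5,r) for r in range(140,318,4)],.05); k=np.polyfit(f[:,1],f[:,0],1)
print('yaws',np.degrees(yaw),np.degrees(np.arctan(-k[0])),'gap L,R',[np.polyval(c,v)-np.polyval(k,v) for v in(-.07,-.206)])
mt=cast(C,[(u,120+np.argmax(np.diff(g[120:129,u]))+.5) for u in range(345,415,5)],.023)@y
be=cast(C,[(u,126+np.argmax(np.abs(np.diff(g[126:137,u])))+.5) for u in range(430,500,5)],.0275)@y
print('mark centre',mt.mean()-.0025,'blade',be.mean(),be.mean()-mt.mean()+.0025)
E
```

```text
yaws 1.9809025646386995 1.991452356769499 gap L,R [np.float64(0.0008843857320429693), np.float64(0.0008593141251515002)]
mark centre -0.0871111387755578 blade -0.08784012293718349 -0.0007289841616256892
```

```bash
python3 -c "
from cell import *
print(sign_off())"
```

```text
the job is handed in; nothing more can be done
None
```

The job is handed in: the square is released against the board's front edge (measured gap 0.9 mm at both ends), with its blade's outer edge 0.7 mm from the middle of the chalk mark; the dispenser, drill guide and acrylic box were not approached.

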